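# Stack angle brackets heel to toe on the kitting plinth

## Robot

A 6-joint arm with a two-finger parallel gripper is mounted at the origin on the work surface. World frame = base frame: x ahead of the robot, y to its left, z up, the work surface at z = 0. Lengths are in m, angles in rad, forces in N, time in s.
With the tool pointing down it reaches from about 0.35 to 0.975 m from the base axis. Payload 4.9 kg.
Tool frame: the origin (TCP) lies on the centre line of the jaws, within the pads' length; the fingertips stand 25 mm ahead of it and the grasp point (between the pads) lies 6 mm ahead of it; z points along the fingers, y is the direction in which the jaws open and shut (so a half turn about z gives the same grasp; the last joint's range is limited). The gripper opens to 85 mm and grips with 20 to 120 N. Pads are 22 mm wide; open, the fingers measure 114 mm over their backs; the gripper's body (76 mm by 85 mm) begins 54 mm behind the grasp point. The pads swing forward as they close: fully open they stand 13 mm farther back than shut.
Start: joints at [-1.221, 0.053, 1.613, -0, 1.476, -0.119], TCP at [0.282, -0.558, 0.256] pointing down, gripper open.
Joint ranges: [-3.01, 3.01], [-1.01, 2.22], [0.06, 2.58], [-1.02, 4.17], [0.09, 2.62], [-3.14, 3.14]. Speed limits (rad/s): [2.57, 2.57, 3.14, 3.14, 3.14, 3.14].

## Interface

Orientations are given as a unit quaternion [w, x, y, z].
In Python, from rig import env gives the robot as it stands.
- The arm moves only by the tool play_rows, never from a script. Its argument "plan" is a list of rows, each an object with "twist": the turn, a rotation vector about the tool's x, y, z in degrees, a list of three; "delta_pos": the shift along the tool's x, y, z in cm, a list of three; "gripper": the finger opening in cm, from 0 to 8.54. In form: [{"twist": [rx, ry, rz], "delta_pos": [dx, dy, dz], "gripper": gripper}, ...]. A call has exactly 8 rows; each row shifts and turns the commanded pose from where the row before left it, along the tool's axes as they then stand; what a row does not reach is not made up. A row lasts 1/8 s, in which the tool goes at most 62.5 mm and 10.7 degrees, less where a joint would pass 70% of its speed; a pose out of reach is approached as far as the arm can. A call with a gripper value outside its range is refused whole. The fingers move at their own pace and stop on an object; "newtons" is the grip in N (left out, the last holds). Time passes only in rows, so rows that do not move let the fingers close, or fill a call up. It gives the time, the measured TCP pose, the force and the opening at its end, in the units of the state.
- env.read_state(): the state, without advancing time (a new reading comes with each control period).
- env.capture(name): name is "scene" or "top" or "wrist"; returns a dict with "pixels" (480x640x3 uint8, red, green, blue), "depth" (480x640 float32, m along the optical axis (not along the pixel's ray), 0 where there is no reading), "K" (3x3 intrinsics, pixels), "R" (3x3) and "t" (3): a world point X has camera coordinates R X + t. Camera axes: x right, y down, z forward; pixel columns grow to the right and rows downward; lengths in m; the calibration is good to about 2 mm. The wrist camera is an equidistant fisheye: a pixel r from the principal point sees the ray r / f radians off the axis. A picture is of the moment at which its call begins.
- env.hand_in(): hands the job in, once; it reports no verdict.
The state is a dict: "time_s": time; "qpos": joint angles; "joint_vel": joint speeds; "joint_efforts": joint torques, N m; "tool_pos": TCP position; "tcp_rot": TCP orientation; "ft_force": force on the tool from outside, world axes, zero at the start; "ft_torque": the same for the moment, N m; "gripper_width": opening from 0.0 (shut) to 1.0 (fully open).
Only numpy, scipy, OpenCV 4.12 (cv2) and the standard library are available. Lean on these libraries where they do the work, as an engineer would, in place of code of your own. Each camera call takes 0.05 s, during which the arm holds its last target.

## Task

Pile the two loose angle brackets flat on the one already on the blue plinth, lips up, each pointing the opposite way to the one under it, so that the pile stays balanced. Each should lie flat with its sides in line and its free end close behind the lip of the bracket below, without resting on that lip. Set them down gently, do not shift the bottom bracket, and leave everything else alone.

Things in the scene. Friction and masses are not known exactly. Their poses are not given: they have to be found in the camera images.
- bracket_base: L-shaped angle bracket, loose, lying on the plinth, yaw varies: bare-aluminium leaf 120 (x) x 45 (y) x 20 mm thick, with an orange upright lip over its +x end (x = 38 to 60 mm, full width, top 38 mm above the underside). Origin: centre of the leaf's underside; +x points to the lip end, z up; free end at x = -60 mm. About 0.32 kg (0.2 to 0.45), centre of mass near x = 7 mm.
- bracket_a: Identical to bracket_base, same frame; starts lying flat on the black mat, lip up, yaw varies. A bracket lying reversed on another with a 4 mm gap to the lower lip has its origin at x = -26, y = 0, z = 20 mm in the lower one's frame (it meets the lip at x = -22). The two loose brackets are interchangeable.
- bracket_b: Identical to bracket_base, same frame; starts lying flat on the black mat, lip up, yaw varies. On the other side of the plinth from bracket_a; which side is which changes.
- bracket_a_lip (a point): Centre of the top of bracket_a's lip: x = 49, y = 0, z = 38 mm in its frame.
- bracket_b_lip (a point): Centre of the top of bracket_b's lip: x = 49, y = 0, z = 38 mm in its frame.
- stand: Fixed blue kitting plinth with a grey top, 110 x 60 mm on top, 30 mm high, with a foot 130 x 80 x 8 mm. Origin: centre of its underside, on the mat. The black ribbed mat is 4 mm thick, so parts on it have their underside at z = 4 mm and the plinth's top is at z = 34 mm.
- drill: Bystander: green and black cordless drill lying on its side beyond the plinth, about 230 x 190 mm, 60 mm high, loose. Origin on its underside, under the motor body; x along the bit.
- screwdriver: Bystander: red-handled screwdriver 200 mm long lying between the robot and the plinth, loose; x from handle to tip.
- parts_bin: Bystander: fixed open blue bin with screws, 160 x 100 x 60 mm high, at the left; origin at the centre of its underside.
- parts_bin2: Bystander: the same kind of bin at the right.
Things that resemble listed ones, but are neither listed nor needed, are in the scene too. Leave any pink look-alike of the bracket_b alone.

How it is judged:
By the outcome, as a careful person would: the job done as asked, in the order asked, and still so for the second after the job is handed in, with the robot touching nothing.
It also fails if it takes over 61 s, if anything falls off the work surface, if the arm or the gripper's body presses on something with over 40 N, if the wrist force passes 120 N, or if a joint passes its speed limit or range.

## Working session

There is one attempt and no reset: what is moved stays moved. The work goes in short steps, Python scripts to look and compute and a tool call to move; the robot and the scene stay as the last step left them, time stands still between calls to the robot, and variables do not carry over. Pictures are saved under pics/ and viewed, and the job is handed in when it is done.

Besides the shell and the picture viewer there is one more tool, called after ">>>" by a JSON object that holds its "fn" and its "kwargs". play_rows: Moves the arm, as the interface text tells. Its arguments: {"type":"object","properties":{"plan":{"type":"array"},"newtons":{"type":"number"}},"required":["plan"]}

```bash
ls; mkdir -p pics; python3 - <<'E'
from rig import env
import cv2, pickle
s=env.read_state();print(s)
for n in ["scene","top","wrist"]:
    c=env.capture(n); cv2.imwrite(f"pics/{n}0.png",c["pixels"][:,:,::-1]); pickle.dump(c,open(f"{n}0.pkl","wb"))
    print(n,c["K"],c["R"],c["t"])
E
```

```text
pics
{'time_s': 0.0, 'qpos': array([-1.22101129e+00,  5.33306818e-02,  1.61428237e+00, -2.84367890e-05,
        1.47598104e+00, -1.19008035e-01]), 'joint_vel': array([ 0.00029298,  0.00085008,  0.00037363, -0.00212761, -0.00041646,
        0.00061923]), 'joint_efforts': array([ 3.06512802e-04, -3.93675399e+01, -3.70180643e+01, -2.05190081e-04,
        6.79917153e-03,  4.75839613e-06]), 'tool_pos': array([ 0.28217604, -0.55704338,  0.25508613]), 'tcp_rot': array([-9.92431973e-04,  9.72653873e-01,  2.32257274e-01, -1.29274122e-04]), 'ft_force': array([ 0.37676774,  0.26003479, -0.7241795 ]), 'ft_torque': array([ 0.00690763, -0.03421345,  0.08765993]), 'gripper_width': 0.9993117442141769}
scene [[624.36189041   0.         332.91216559]
 [  0.         624.36189041 244.03083425]
 [  0.           0.           1.        ]] [[ 0.40268708  0.91530876  0.0072798 ]
 [ 0.79079442 -0.34388021 -0.50635027]
 [-0.46096345  0.20965754 -0.86229717]] [-0.18950531 -0.32804205  1.80213965]
top [[566.54218197   0.         319.81647957]
 [  0.         566.54218197 247.34478995]
 [  0.           0.           1.        ]] [[-0.00197721 -0.99997827  0.00628965]
 [-0.99269063  0.00120375 -0.12068084]
 [ 0.12067065 -0.00648229 -0.99267143]] [-0.00813078  0.47223153  1.65469364]
wrist [[371.64829954   0.         330.51410069]
 [  0.         371.64829954 241.09365561]
 [  0.           0.           1.        ]] [[ 0.45155399 -0.89224211 -0.00173886]
 [-0.86153113 -0.43651676  0.25926287]
 [-0.23208429 -0.1155731  -0.96580523]] [-0.62454182 -0.03361393  0.37971035]
```

View pics/top0.png

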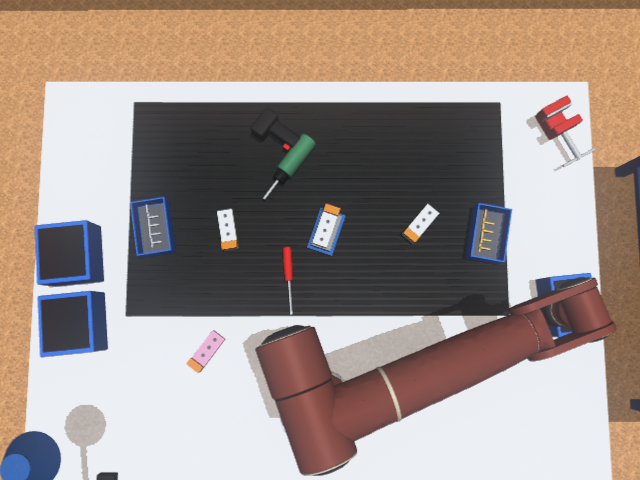

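View pics/scene0.png

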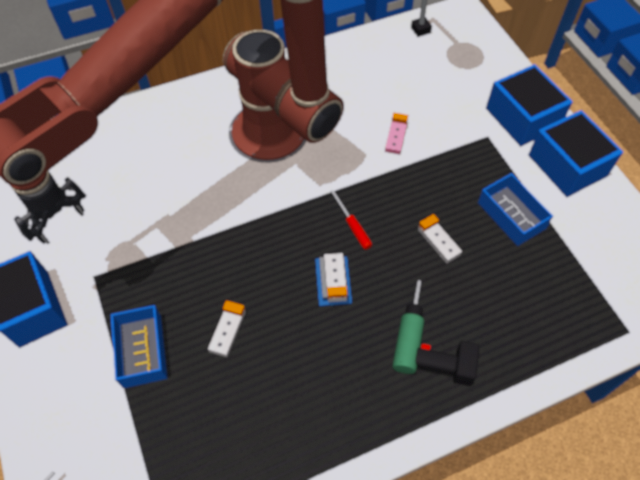

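The top view shows the plinth bracket at (327,229) with its lip pointing up and right. Loose brackets are at left (228,228) and right (421,223). Candidates that could be mistaken for a loose bracket: the pink look-alike at (206,351), off the mat, which I will leave alone; the bracket on the plinth, which is the base; and the two white/aluminium ones on the mat, which are the ones I want.

```bash
cat > h.py <<'E'
import numpy as np, cv2, pickle
from scipy.spatial.transform import Rotation as Ro
def rays(c,uv,fish=False):
    uv=np.asarray(uv,float).reshape(-1,2);K=c["K"]
    x=(uv[:,0]-K[0,2])/K[0,0];y=(uv[:,1]-K[1,2])/K[1,1]
    if fish:
        r=np.hypot(x,y)+1e-12; d=np.c_[np.sin(r)*x/r,np.sin(r)*y/r,np.cos(r)]
    else: d=np.c_[x,y,np.ones_like(x)]
    return -c["R"].T@c["t"], d@c["R"]
def onplane(c,uv,z,fish=False):
    o,d=rays(c,uv,fish); return o+d*((z-o[2])/d[:,2])[:,None]
def proj(c,X,fish=False):
    p=np.atleast_2d(X)@c["R"].T+c["t"]
    if fish:
        rr=np.hypot(p[:,0],p[:,1]);th=np.arctan2(rr,p[:,2]);x=p[:,0]/rr*th;y=p[:,1]/rr*th
    else: x,y=p[:,0]/p[:,2],p[:,1]/p[:,2]
    K=c["K"];return np.c_[K[0,0]*x+K[0,2],K[1,1]*y+K[1,2]]
def masks(c):
    hsv=cv2.cvtColor(c["pixels"],cv2.COLOR_RGB2HSV)
    org=cv2.inRange(hsv,(8,150,110),(22,255,255))
    wh=cv2.inRange(hsv,(0,0,140),(180,50,255))
    return org,wh
def blobs(m,amin):
    n,l,s,ce=cv2.connectedComponentsWithStats(m)
    return [(l==i,s[i],ce[i]) for i in range(1,n) if s[i,4]>=amin]
def rect(P):  # minAreaRect in mm
    (c,(w,h),a)=cv2.minAreaRect((P[:,:2]*1000).astype(np.float32))
    return np.array(c),(w,h),a
E
python3 - <<'E'
from h import *
for n in ["top","scene"]:
    c=pickle.load(open(n+"0.pkl","rb")); o,w=masks(c)
    for nm,m in (("org",o),("wh",w)):
        for b,s,ce in blobs(m,60):
            if s[4]>4000: continue
            uv=np.argwhere(b)[:,::-1]
            print(n,nm,ce.round(1),s,end=' ')
            for z in ((.042,.072) if nm=="org" else (.024,.054)):
                r=rect(onplane(c,uv,z)); print(z,r[0].round(1),np.round(r[1],1),round(r[2],1),end=' | ')
            print()
E
```

```text
top org [331.4 208.8] [324 204  16  11 118] 0.042 [585.8 -43.9] [46.1 22.9] 71.2 | 0.072 [580.1 -43. ] [45.3 22.5] 71.2 | 
top org [410.8 234.7] [404 228  15  14 107] 0.042 [ 507.8 -278. ] [44.8 20.4] 49.4 | 0.072 [ 503.5 -272.9] [44. 20.] 49.4 | 
top org [228.6 244.5] [221 240  16  10 114] 0.042 [479.4 260. ] [21.1 46.2] 9.5 | 0.072 [475.6 255.3] [20.7 45.3] 9.5 | 
top wh [151.5 227.1] [145 205  17  43 162] 0.024 [540.3 488.4] [129.4  33.9] 9.2 | 0.054 [535.4 479.7] [127.1  33.2] 9.2 | 
top wh [423.4 219.7] [408 204  32  33 464] 0.024 [ 556.1 -319.8] [45.9 94.5] 49.3 | 0.054 [ 551. -314.] [45.  92.8] 49.3 | 
top wh [226.4 225. ] [217 209  20  33 482] 0.024 [540.8 270.2] [94.9 46.6] 9.7 | 0.054 [535.9 265.4] [93.2 45.8] 9.7 | 
top wh [326.4 229.9] [312 212  29  39 652] 0.024 [526.7 -27.5] [ 59.8 111.8] 71.5 | 0.054 [522.1 -27. ] [ 58.7 109.8] 71.5 | 
top wh [289.7 298.2] [288 281   5  34  67] 0.024 [324.2  79.8] [97.4  6.3] 4.7 | 0.054 [323.3  78.4] [95.6  6.2] 4.7 | 
scene org [399.7 117.6] [393 114  14   9  94] 0.042 [140.  352.3] [37.2 26.4] 51.7 | 0.072 [162.9 337.4] [36.4 25.8] 
[... 820 characters left out ...]
.4 -607.4] [  9.2 101.9] 0.3 | 0.054 [-504.9 -601. ] [ 9.  99.7] 0.3 | 
scene wh [515.1 210.5] [498 195  37  31 222] 0.024 [536.6 491. ] [114.2  35.3] 9.0 | 0.054 [550.4 473.2] [111.7  34.6] 9.0 | 
scene wh [442.3 241.6] [424 224  38  36 661] 0.024 [540.3 273. ] [101.8  49.3] 9.7 | 0.054 [554.1 260. ] [99.6 48.2] 9.7 | 
scene wh [332.5 270.9] [320 253  27  43 801] 0.024 [513.7 -19.1] [ 60.  114.1] 71.6 | 0.054 [528.  -25.7] [ 58.7 111.6] 71.6 | 
scene wh [417. 292.] [414 281   7  23  72] 0.024 [641.4 147.7] [ 7.5 60.9] 53.9 | 0.054 [652.9 137.5] [ 7.3 59.6] 53.9 | 
scene wh [224.4 332.8] [208 311  34  44 831] 0.024 [ 555.  -314.2] [ 47.8 102. ] 49.4 | 0.054 [ 568.4 -314.3] [46.8 99.8] 49.4 |
```

```bash
python3 - <<'E'
from h import *
c=pickle.load(open("top0.pkl","rb"))["pixels"][:,:,::-1]
a=[cv2.resize(c[y-30:y+30,x-30:x+30],(260,260),interpolation=cv2.INTER_NEAREST) for x,y in((228,228),(327,229),(421,223))]
cv2.imwrite("pics/crop1.png",np.hstack(a))
E
```

```text
(no output)
```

View pics/crop1.png

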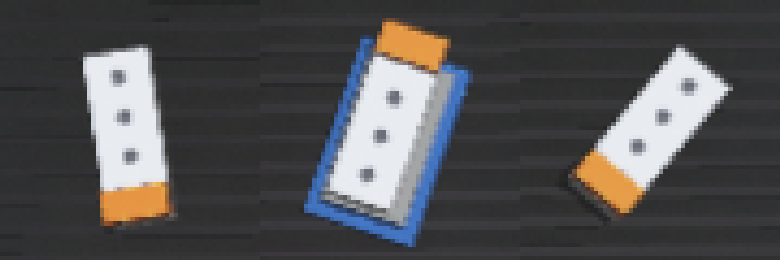

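The crop confirms three white-leaf, orange-lip brackets: left, base on the plinth, and right. First I'll go above the right bracket and refine with the wrist camera.

```bash
cat >> h.py <<'E'
def go(s,pos,yaw,n,tail=0):
    """rows from measured state to pose, tool down; mixed n rows: shift then turn each row"""
    q=s["tcp_rot"];R=Ro.from_quat([q[1],q[2],q[3],q[0]]);p=np.array(s["tool_pos"])
    T=Ro.from_euler('z',yaw,degrees=True)*Ro.from_euler('x',180,degrees=True)
    rv=(R.inv()*T).as_rotvec()
    d=np.array(pos)-p
    print("yaw now",np.degrees(np.arctan2(*R.as_matrix()[[1,0],0])).round(2),"pos",p.round(4),"step mm",(np.linalg.norm(d)/n*1e3).round(1),"deg",np.degrees(np.linalg.norm(rv)/n).round(2))
    for i in range(n):
        t=np.round(np.degrees(rv)/n,1);l=np.round(R.inv().apply(d/n)*100,2)
        print({"twist":t.tolist(),"delta_pos":l.tolist()})
        R=R*Ro.from_rotvec(np.radians(t))
E
python3 - <<'E'
from h import *
from rig import env
c=pickle.load(open("wrist0.pkl","rb"));s=env.read_state();q=s["tcp_rot"]
R=Ro.from_quat([q[1],q[2],q[3],q[0]])
print("cam in tool",R.inv().apply(-c["R"].T@c["t"]-s["tool_pos"]), "axis in tool",R.inv().apply(c["R"][2]))
go(s,[.5425,-.308,.20],-40.8,8)
E
```

```text
cam in tool [ 0.06575155  0.00046876 -0.11900784] axis in tool [-2.59411122e-01 -2.43542983e-04  9.65766954e-01]
yaw now 26.86 pos [ 0.2822 -0.5571  0.2553] step mm 45.6 deg 8.46
{'twist': [-0.0, 0.0, 8.5], 'delta_pos': [4.31, -1.31, 0.69]}
{'twist': [-0.0, 0.0, 8.5], 'delta_pos': [4.07, -1.93, 0.69]}
{'twist': [-0.0, 0.0, 8.5], 'delta_pos': [3.74, -2.51, 0.69]}
{'twist': [-0.0, 0.0, 8.5], 'delta_pos': [3.33, -3.03, 0.69]}
{'twist': [-0.0, 0.0, 8.5], 'delta_pos': [2.84, -3.49, 0.69]}
{'twist': [-0.0, 0.0, 8.5], 'delta_pos': [2.29, -3.88, 0.69]}
{'twist': [-0.0, 0.0, 8.5], 'delta_pos': [1.7, -4.17, 0.69]}
{'twist': [-0.0, 0.0, 8.5], 'delta_pos': [1.06, -4.38, 0.69]}
```

>>> {"fn": "play_rows", "kwargs": {"plan": [{"twist":[0,0,8.5],"delta_pos":[4.3,-1.3,0.7],"gripper":8.5},{"twist":[0,0,8.5],"delta_pos":[4.1,-1.9,0.7],"gripper":8.5},{"twist":[0,0,8.5],"delta_pos":[3.7,-2.5,0.7],"gripper":8.5},{"twist":[0,0,8.5],"delta_pos":[3.3,-3.0,0.7],"gripper":8.5},{"twist":[0,0,8.5],"delta_pos":[2.8,-3.5,0.7],"gripper":8.5},{"twist":[0,0,8.5],"delta_pos":[2.3,-3.9,0.7],"gripper":8.5},{"twist":[0,0,8.5],"delta_pos":[1.7,-4.2,0.7],"gripper":8.5},{"twist":[0,0,8.5],"delta_pos":[1.1,-4.4,0.7],"gripper":8.5}]}}

```text
time_s: 1.15
tool_pos: [0.5435, -0.3075, 0.1997]
tcp_rot: [-0.0, 0.935, -0.354, -0.0]
ft_force: [-0.1, -0.7, -1.4]
gripper_width: 0.992
```

```bash
cat > look.py <<'E'
import sys
from h import *
from rig import env
n=sys.argv[1];cam=sys.argv[2] if len(sys.argv)>2 else "wrist"
c=env.capture(cam);s=env.read_state();pickle.dump((c,s),open(n+".pkl","wb"))
cv2.imwrite(f"pics/{n}.png",c["pixels"][:,:,::-1])
print(s["time_s"],s["tool_pos"],s["tcp_rot"],s["ft_force"],s["gripper_width"],s["qpos"].round(2))
E
python3 look.py w1
```

```text
1.2 [ 0.54614406 -0.30343048  0.19851829] [-2.15764754e-03  9.35377294e-01 -3.53644701e-01 -2.95269914e-04] [ 0.20538509  3.01364243 -1.64463587] 0.9990552306454457 [-0.63  0.09  1.67  0.    1.38  1.67]
```

View pics/w1.png

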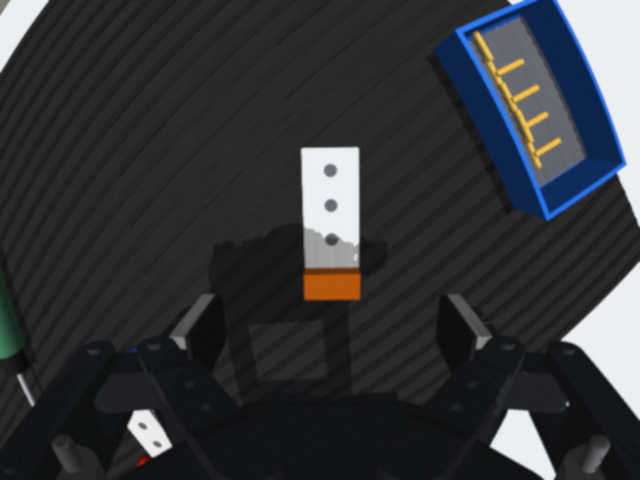

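The wrist view shows the right bracket at (331,225), lip at (332,285), centred between the jaws and aligned. Next I measure it.

```bash
cat >> h.py <<'E'
def meas(c,s,u,near,cam="wrist",amin=300,box=None):
    """bracket pose; underside height u; near = xy guess mm"""
    f=cam=="wrist"
    hsv=cv2.cvtColor(c["pixels"],cv2.COLOR_RGB2HSV)
    wh=cv2.inRange(hsv,(0,0,115),(180,60,255)); og=cv2.inRange(hsv,(5,150,90),(22,255,255))
    g=proj(c,np.array([near[0]/1e3,near[1]/1e3,u+.02]),f)[0]
    out=[]
    for nm,m,z,L in (("leaf",wh,u+.02,(98,45)),("lip",og,u+.038,(22,45))):
        m=cv2.morphologyEx(m,cv2.MORPH_CLOSE,np.ones((9,9),np.uint8)) if nm=="leaf" else m
        bs=sorted(blobs(m,amin),key=lambda b:np.hypot(*(b[2]-g)))
        b=bs[0];uv=np.argwhere(b[0])[:,::-1];r=rect(onplane(c,uv,z,f))
        print(nm,"px",b[2].round(1),b[1][4],"c",r[0].round(1),"size",np.round(r[1],1),"ang",round(r[2],2));out.append(r)
    d=out[1][0]-out[0][0];l=np.linalg.norm(d);yaw=np.degrees(np.arctan2(d[1],d[0]))
    a=out[0][2];  # refine by rect angle mod 90
    yr=a+90*np.round((yaw-a)/90); d=np.array([np.cos(np.radians(yr)),np.sin(np.radians(yr))])
    print("yaw c2c",yaw.round(2),"yaw rect",yr.round(2),"dist",l.round(1),"(60)  origin from leaf",(out[0][0]+11*d).round(1),"from lip",(out[1][0]-49*d).round(1))
    return yr,d,out
E
python3 - <<'E'
from h import *
c,s=pickle.load(open("w1.pkl","rb"))
meas(c,s,.004,(548,-312))
E
```

```text
leaf px [330.7 206.1] 6897 c [ 553.9 -316.6] size [46.3 99.8] ang 49.4
lip px [331.9 284.1] 1746 c [ 509.8 -279. ] size [45.9 26. ] ang 48.54
yaw c2c 139.61 yaw rect 139.4 dist 58.0 (60)  origin from leaf [ 545.6 -309.4] from lip [ 547.  -310.9]
```

```bash
python3 - <<'E'
from h import *
from rig import env
s=env.read_state()
go(s,[.5403,-.3048,.10],-40.6,3)
E
```

```text
yaw now -41.42 pos [ 0.5461 -0.3034  0.1985] step mm 32.9 deg 0.29
{'twist': [-0.1, 0.0, -0.3], 'delta_pos': [-0.11, 0.18, 3.28]}
{'twist': [-0.1, 0.0, -0.3], 'delta_pos': [-0.11, 0.17, 3.28]}
{'twist': [-0.1, 0.0, -0.3], 'delta_pos': [-0.11, 0.16, 3.28]}
```

>>> {"fn": "play_rows", "kwargs": {"plan": [{"twist":[0,0,0],"delta_pos":[0,0,3.3],"gripper":5.8},{"twist":[0,0,0],"delta_pos":[0,0,3.3],"gripper":5.8},{"twist":[0,0,0],"delta_pos":[0,0,3.3],"gripper":5.8},{"twist":[0,0,0],"delta_pos":[0,0,0],"gripper":5.8},{"twist":[0,0,0],"delta_pos":[0,0,0],"gripper":5.8},{"twist":[0,0,0],"delta_pos":[0,0,0],"gripper":5.8},{"twist":[0,0,0],"delta_pos":[0,0,0],"gripper":5.8},{"twist":[0,0,0],"delta_pos":[0,0,0],"gripper":5.8}]}}

```text
time_s: 2.2
tool_pos: [0.543, -0.309, 0.1021]
tcp_rot: [0.0, 0.936, -0.351, 0.001]
ft_force: [-0.8, 0.1, -0.7]
gripper_width: 0.679
```

```bash
python3 look.py w2; python3 - <<'E'
from h import *
c,s=pickle.load(open("w2.pkl","rb"))
meas(c,s,.004,(546,-310))
D=c["depth"];v,u=np.nonzero(D>0);o,d=rays(c,np.c_[u,v],True)
dc=d@c["R"].T
X=o+d*(D[v,u]/dc[:,2])[:,None]
q=s["tcp_rot"];R=Ro.from_quat([q[1],q[2],q[3],q[0]])
P=R.inv().apply(X-s["tool_pos"])*1e3
# finger region near tool axis
k=(abs(P[:,0])<14)&(abs(P[:,1])<60)&(abs(P[:,1])>24)&(X[:,2]>.045)
for sg in(1,-1):
    kk=k&(P[:,1]*sg>0);print(sg,kk.sum(),P[kk][:,2].max() if kk.any() else None,P[kk][:,2].min() if kk.any() else None,P[kk][:,0].min() if kk.any() else None,P[kk][:,0].max() if kk.any() else None, np.percentile(abs(P[kk][:,1]),[0,5,50,95,100]) if kk.any() else None)
go(s,[.5403,-.3048,.10],-40.6,1)
E
```

```text
2.25 [ 0.54292196 -0.3088865   0.10187016] [ 8.95672176e-05  9.36247821e-01 -3.51340076e-01  4.01347262e-04] [ 0.24759615 -0.66372146 -0.41656149] 0.6770903091939637 [-0.64  0.19  1.73  0.    1.22  1.65]
leaf px [328.2 234.2] 14457 c [ 553.8 -316.7] size [ 46.5 100.1] ang 49.47
lip px [329.2 346.6] 3724 c [ 510.8 -279.6] size [46.1 30.5] ang 49.29
yaw c2c 139.24 yaw rect 139.47 dist 56.8 (60)  origin from leaf [ 545.4 -309.5] from lip [ 548.  -311.4]
1 19173 19.14450434713048 -83.71712962822342 -12.111555419834911 13.996831677073205 [24.00311557 27.99760772 50.23485891 58.00254439 59.99985022]
-1 19102 19.707064280346298 -83.84204830156715 -12.970463260195531 13.993794382539194 [24.01008426 28.05330791 50.27526253 58.04317204 59.99903953]
yaw now -41.14 pos [ 0.5429 -0.3089  0.1019] step mm 5.2 deg 0.54
{'twist': [-0.0, -0.0, -0.5], 'delta_pos': [-0.47, -0.14, 0.19]}
```

View pics/w2.png

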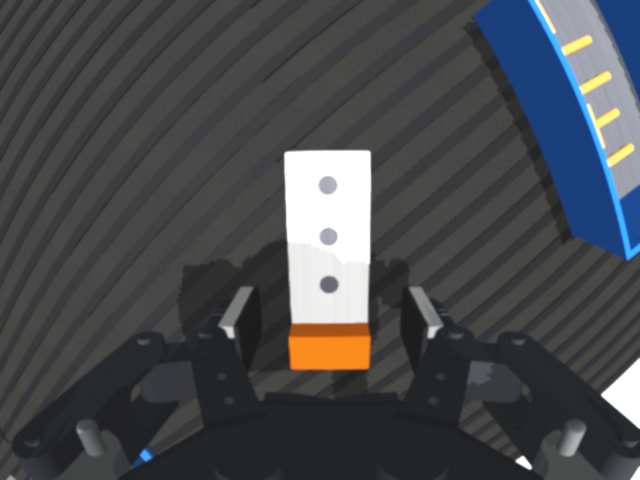

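>>> {"fn": "play_rows", "kwargs": {"plan": [{"twist":[0,0,-0.5],"delta_pos":[-0.5,-0.1,0],"gripper":5.8},{"twist":[0,0,0],"delta_pos":[0,0,3],"gripper":5.8},{"twist":[0,0,0],"delta_pos":[0,0,2],"gripper":5.8},{"twist":[0,0,0],"delta_pos":[0,0,1.4],"gripper":5.8},{"twist":[0,0,0],"delta_pos":[0,0,0.9],"gripper":5.8},{"twist":[0,0,0],"delta_pos":[0,0,0],"gripper":5.8},{"twist":[0,0,0],"delta_pos":[0,0,0],"gripper":5.8},{"twist":[0,0,0],"delta_pos":[0,0,0],"gripper":5.8}]}}

```text
time_s: 3.25
tool_pos: [0.5402, -0.3051, 0.0293]
tcp_rot: [0.0, 0.938, -0.347, 0.001]
ft_force: [0.6, -0.6, 0.4]
gripper_width: 0.677
```

```bash
python3 look.py w3; python3 - <<'E'
from h import *
c,s=pickle.load(open("w3.pkl","rb"))
go(s,[.5401,-.3049,.028],-40.6,1)
E
```

```text
3.3 [ 0.54009903 -0.30506034  0.02916488] [ 1.95156698e-04  9.37769458e-01 -3.47257722e-01  6.93296397e-04] [ 0.63767475  0.29141595 -0.19208775] 0.6809174634333062 [-0.63  0.28  1.77  0.    1.09  1.65]
yaw now -40.64 pos [ 0.5401 -0.3051  0.0292] step mm 1.2 deg 0.09
{'twist': [-0.0, -0.1, -0.0], 'delta_pos': [-0.01, -0.01, 0.12]}
```

View pics/w3.png

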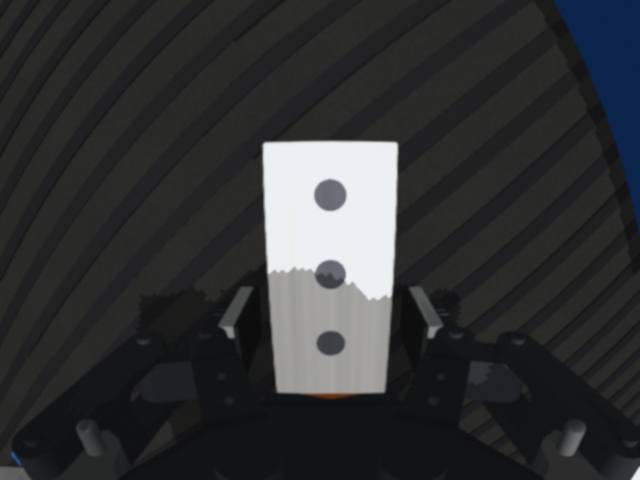

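Jaws straddle the leaf evenly. Close on it.

>>> {"fn": "play_rows", "kwargs": {"plan": [{"twist":[0,0,0],"delta_pos":[0,0,0],"gripper":4.8},{"twist":[0,0,0],"delta_pos":[0,0,0],"gripper":4.4},{"twist":[0,0,0],"delta_pos":[0,0,0],"gripper":3.5},{"twist":[0,0,0],"delta_pos":[0,0,0],"gripper":3.5},{"twist":[0,0,0],"delta_pos":[0,0,0],"gripper":3.5},{"twist":[0,0,0],"delta_pos":[0,0,0],"gripper":3.5},{"twist":[0,0,0],"delta_pos":[0,0,-1.0],"gripper":3.5},{"twist":[0,0,0],"delta_pos":[0,0,-3.0],"gripper":3.5}], "newtons": 45}}

```text
time_s: 4.3
tool_pos: [0.5372, -0.3031, 0.0654]
tcp_rot: [-0.001, 0.938, -0.347, -0.003]
ft_force: [-0.4, -0.9, -3.0]
gripper_width: 0.516
```

>>> {"fn": "play_rows", "kwargs": {"plan": [{"twist":[0,0,0],"delta_pos":[0,0,-5.0],"gripper":3.5},{"twist":[0,0,0],"delta_pos":[0,0,-5.0],"gripper":3.5},{"twist":[0,0,0],"delta_pos":[0,0,-3.0],"gripper":3.5},{"twist":[0,0,0],"delta_pos":[0,0,0],"gripper":3.5},{"twist":[0,0,0],"delta_pos":[0,0,0],"gripper":3.5},{"twist":[0,0,0],"delta_pos":[0,0,0],"gripper":3.5},{"twist":[0,0,0],"delta_pos":[0,0,0],"gripper":3.5},{"twist":[0,0,0],"delta_pos":[0,0,0],"gripper":3.5}]}}

```text
time_s: 5.3
tool_pos: [0.5394, -0.3045, 0.1974]
tcp_rot: [-0.0, 0.938, -0.347, -0.001]
ft_force: [0.4, -0.0, -3.2]
gripper_width: 0.514
```

```bash
python3 look.py w4; python3 look.py s4 scene;python3 look.py t4 top
```

```text
5.35 [ 0.53946618 -0.30460204  0.19773517] [-1.09691777e-04  9.37763478e-01 -3.47274340e-01 -4.23941252e-04] [-0.56245464  0.52477152 -1.58277205] 0.5156425621109512 [-0.63  0.08  1.68 -0.    1.38  1.65]
5.4 [ 0.53955539 -0.3046429   0.1979808 ] [-6.98753431e-05  9.37769044e-01 -3.47259495e-01 -2.42233985e-04] [-0.50617756  0.24427608 -3.0018086 ] 0.5154872508687249 [-0.63  0.08  1.68  0.    1.38  1.65]
5.45 [ 0.53961804 -0.3047082   0.19819237] [-9.72402570e-06  9.37765529e-01 -3.47269072e-01 -6.35869674e-05] [-0.14414219  0.14612086 -2.99407397] 0.5142465818904293 [-0.63  0.08  1.68 -0.    1.38  1.65]
```

View pics/w4.png

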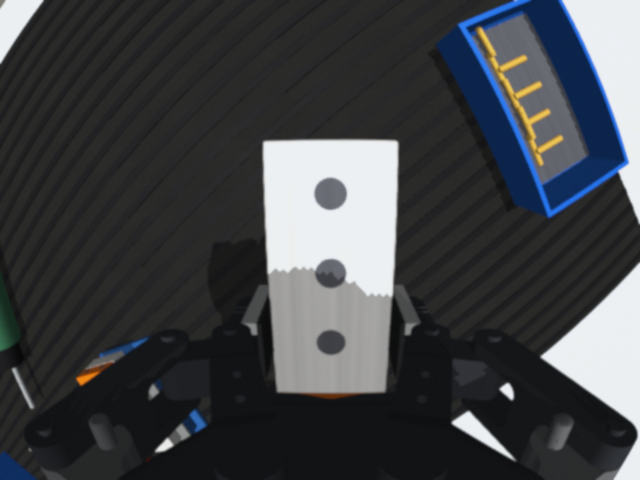

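View pics/s4.png

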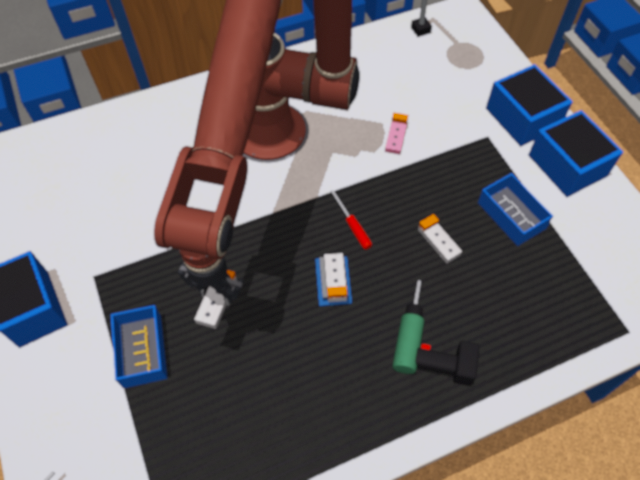

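The grasp is good: the held bracket is level, with its free end at row 141 as before lifting, and the opening is 44 mm. Next I move beside the plinth to look at the base with the wrist camera.

```bash
python3 - <<'E'
from h import *
from rig import env
s=env.read_state()
go(s,[.451,-.115,.20],-18.6,6)
c,_=pickle.load(open("t4.pkl","rb")); 
E
```

```text
yaw now -40.64 pos [ 0.5396 -0.3047  0.1982] step mm 34.9 deg 3.67
{'twist': [0.0, 0.0, -3.7], 'delta_pos': [-3.18, -1.44, -0.03]}
{'twist': [0.0, 0.0, -3.7], 'delta_pos': [-3.08, -1.64, -0.03]}
{'twist': [0.0, 0.0, -3.7], 'delta_pos': [-2.97, -1.83, -0.03]}
{'twist': [0.0, 0.0, -3.7], 'delta_pos': [-2.84, -2.02, -0.03]}
{'twist': [0.0, 0.0, -3.7], 'delta_pos': [-2.71, -2.2, -0.03]}
{'twist': [0.0, 0.0, -3.7], 'delta_pos': [-2.56, -2.37, -0.03]}
```

>>> {"fn": "play_rows", "kwargs": {"plan": [{"twist":[0,0,-3.7],"delta_pos":[-3.2,-1.4,0],"gripper":3.5},{"twist":[0,0,-3.7],"delta_pos":[-3.1,-1.6,0],"gripper":3.5},{"twist":[0,0,-3.7],"delta_pos":[-3.0,-1.8,0],"gripper":3.5},{"twist":[0,0,-3.7],"delta_pos":[-2.8,-2.0,0],"gripper":3.5},{"twist":[0,0,-3.7],"delta_pos":[-2.7,-2.2,0],"gripper":3.5},{"twist":[0,0,-3.7],"delta_pos":[-2.6,-2.4,0],"gripper":3.5},{"twist":[0,0,0],"delta_pos":[0,0,0],"gripper":3.5},{"twist":[0,0,0],"delta_pos":[0,0,0],"gripper":3.5}]}}

```text
time_s: 6.45
tool_pos: [0.4502, -0.1159, 0.1988]
tcp_rot: [0.0, 0.987, -0.16, 0.001]
ft_force: [-0.8, -0.9, -2.4]
gripper_width: 0.52
```

```bash
python3 look.py w5; python3 - <<'E'
from h import *
c,s=pickle.load(open("w5.pkl","rb"))
meas(c,s,.034,(534,-27))
E
```

```text
6.5 [ 0.45027146 -0.11613964  0.19875532] [ 2.63209353e-04  9.87021267e-01 -1.60588606e-01  4.98609926e-04] [-0.40805844 -0.08375777 -2.88909968] 0.5143436296641094 [-0.41 -0.31  2.04 -0.    1.41  1.48]
leaf px [191.3 178.1] 9475 c [528. -32.] size [ 62.8 115.7] ang 70.74
lip px [172.8 102.6] 2088 c [579.4 -43.5] size [50.1 23.7] ang 71.19
yaw c2c -12.64 yaw rect -19.26 dist 52.6 (60)  origin from leaf [538.4 -35.6] from lip [533.1 -27.3]
```

View pics/w5.png

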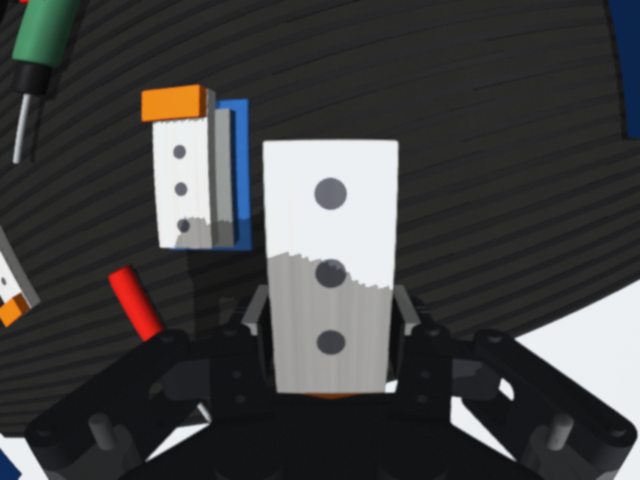

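The base is clear at (185,180), lip at (173,103), but my mask merges its side wall and the plinth top. I'll separate them by depth height.

```bash
cat >> h.py <<'E'
def measD(c,u,near,R=75,tol=.004,fish=True,pr=True):
    """bracket pose with depth-based height gating of pixels around near (mm)"""
    D=c["depth"];v,uu=np.nonzero(D>0);uv=np.c_[uu,v]
    o,d=rays(c,uv,fish);dc=d@c["R"].T;X=o+d*(D[v,uu]/dc[:,2])[:,None]
    hsv=cv2.cvtColor(c["pixels"],cv2.COLOR_RGB2HSV)[v,uu]
    isor=(hsv[:,0]>=5)&(hsv[:,0]<=22)&(hsv[:,1]>140)
    k0=np.hypot(X[:,0]*1e3-near[0],X[:,1]*1e3-near[1])<R
    res=[]
    for nm,z,m in (("leaf",u+.02,~isor),("lip",u+.038,isor)):
        k=k0&m&(abs(X[:,2]-z)<tol)
        M=np.zeros(D.shape,np.uint8);M[v[k],uu[k]]=255
        M=cv2.morphologyEx(M,cv2.MORPH_OPEN,np.ones((3,3),np.uint8))
        if nm=="leaf": M=cv2.morphologyEx(M,cv2.MORPH_CLOSE,np.ones((9,9),np.uint8))
        b=max(blobs(M,30),key=lambda b:b[1][4])
        cn=cv2.findContours(b[0].astype(np.uint8),0,cv2.CHAIN_APPROX_NONE)[0][0].reshape(-1,2)
        P=onplane(c,cn,z,fish);r=rect(P);res.append(r)
        if pr: print(nm,"px",b[2].round(1),b[1][4],"medz",np.median(X[k][:,2]).round(4),"c",r[0].round(1),"size",np.round(r[1],1),"ang",round(r[2],2))
    d=res[1][0]-res[0][0];yaw=np.degrees(np.arctan2(d[1],d[0]));a=res[0][2];yr=a+90*np.round((yaw-a)/90)
    e=np.array([np.cos(np.radians(yr)),np.sin(np.radians(yr))])
    print("yaw c2c",yaw.round(2),"rect",yr.round(2),"dist",np.linalg.norm(d).round(1),"origin leaf",(res[0][0]+11*e).round(1),"lip",(res[1][0]-49*e).round(1))
E
python3 - <<'E'
from h import *
c,s=pickle.load(open("w5.pkl","rb"))
measD(c,.034,(534,-27))
c=pickle.load(open("top0.pkl","rb"));measD(c,.034,(534,-27),fish=False)
c=pickle.load(open("scene0.pkl","rb"));measD(c,.034,(534,-27),fish=False)
E
```

```text
leaf px [183.4 181.6] 7268 medz 0.0555 c [531.8 -25.8] size [ 47.3 117.4] ang 70.64
lip px [171.5 103. ] 1843 medz 0.0735 c [579.6 -42.4] size [46.4 22.6] ang 71.35
yaw c2c -19.23 rect -19.36 dist 50.6 origin leaf [542.2 -29.4] lip [533.3 -26.2]Traceback (most recent call last):
  File "<stdin>", line 4, in <module>
  File "h.py", line 70, in measD
    b=max(blobs(M,30),key=lambda b:b[1][4])
ValueError: max() iterable argument is empty
```

```bash
cat >> h.py <<'E'
def edges(c,u,org,yaw,fish=True,tol=.004,xr=(-52,30)):
    """leaf edge lines in the bracket's guessed frame, by contour of height-gated mask"""
    D=c["depth"];v,uu=np.nonzero(D>0);o,d=rays(c,np.c_[uu,v],fish);dc=d@c["R"].T;X=o+d*(D[v,uu]/dc[:,2])[:,None]
    e=np.array([np.cos(np.radians(yaw)),np.sin(np.radians(yaw))]);n=np.array([-e[1],e[0]])
    Q=X[:,:2]*1e3-org;lx,ly=Q@e,Q@n
    k=(abs(lx)<75)&(abs(ly)<35)&(abs(X[:,2]-u-.02)<tol)
    M=np.zeros(D.shape,np.uint8);M[v[k],uu[k]]=255
    M=cv2.morphologyEx(M,cv2.MORPH_CLOSE,np.ones((9,9),np.uint8))
    b=max(blobs(M,30),key=lambda b:b[1][4])
    cn=cv2.findContours(b[0].astype(np.uint8),0,cv2.CHAIN_APPROX_NONE)[0][0].reshape(-1,2)
    P=onplane(c,cn,u+.02,fish)[:,:2]*1e3-org;x,y=P@e,P@n
    for sg in(1,-1):
        k=(x>xr[0])&(x<xr[1])&(y*sg>15)
        if k.sum()<8: continue
        vx,vy,x0,y0=cv2.fitLine(np.c_[x[k],y[k]].astype(np.float32),cv2.DIST_HUBER,0,.01,.01).ravel()
        print("side",sg,k.sum(),"y at x=0:",(y0-vy/vx*x0).round(2),"tilt deg",np.degrees(np.arctan(vy/vx)).round(2))
    k=(abs(y)<15)
    for nm,kk in(("free end x",k&(x<-40)),("lip end x",k&(x>20))):
        if kk.any(): print(nm,np.median(x[kk]).round(2))
E
python3 - <<'E'
from h import *
c,s=pickle.load(open("w5.pkl","rb"))
edges(c,.034,np.array([533.2,-26.7]),-18.65)
# depth of held bracket in tool frame, and base sides by colour split: print row of hsv across base
print(c["pixels"][180,145:245:2].mean(1).round())
E
```

```text
side 1 105 y at x=0: 23.64 tilt deg -0.41
side -1 110 y at x=0: -22.64 tilt deg -0.5
free end x -59.86
lip end x 37.91
[ 42.  41.  41.  41.  77. 207. 235. 238. 239. 239. 239. 238. 238. 237.
 236. 236. 236. 235. 233. 236. 238. 238. 238. 239. 237. 236. 235. 238.
 238. 237. 236. 221. 119.  83.  84. 105. 148. 152. 152. 152. 152. 151.
 135.  68.  37.  46.  96. 116. 116. 117.]
```

```bash
python3 - <<'E'
from h import *
from rig import env
for n in("w3","w4","w5"):
    c,s=pickle.load(open(n+".pkl","rb"))
    D=c["depth"];v,u=np.mgrid[150:260:6,275:390:6].reshape(2,-1);o,d=rays(c,np.c_[u,v],True);dc=d@c["R"].T;X=o+d*(D[v,u]/dc[:,2])[:,None]
    q=s["tcp_rot"];R=Ro.from_quat([q[1],q[2],q[3],q[0]]);P=R.inv().apply(X-s["tool_pos"])*1e3
    A=np.c_[P[:,:2],np.ones(len(P))];print(n,np.linalg.lstsq(A,P[:,2],rcond=None)[0],np.median(P[:,2]))
s=env.read_state();go(s,[.5022,-.0155,.14],-18.9,4)
E
```

```text
w3 [-5.19681638e-02 -2.08358583e-03  5.76145617e+00] 3.706411014409439
w4 [-1.04570463e-01  6.44572168e-03  7.94097566e+00] 3.773879596183034
w5 [-4.67488942e-02 -1.80446368e-03  5.15685718e+00] 3.3370993573580296
yaw now -18.48 pos [ 0.4503 -0.1161  0.1988] step mm 31.9 deg 0.11
{'twist': [0.0, -0.0, 0.1], 'delta_pos': [0.43, -2.8, 1.47]}
{'twist': [0.0, -0.0, 0.1], 'delta_pos': [0.43, -2.8, 1.47]}
{'twist': [0.0, -0.0, 0.1], 'delta_pos': [0.42, -2.8, 1.47]}
{'twist': [0.0, -0.0, 0.1], 'delta_pos': [0.42, -2.8, 1.47]}
```

>>> {"fn": "play_rows", "kwargs": {"plan": [{"twist":[0,0,0.4],"delta_pos":[0.4,-2.8,1.5],"gripper":3.5},{"twist":[0,0,0],"delta_pos":[0.4,-2.8,1.5],"gripper":3.5},{"twist":[0,0,0],"delta_pos":[0.4,-2.8,1.5],"gripper":3.5},{"twist":[0,0,0],"delta_pos":[0.4,-2.8,1.5],"gripper":3.5},{"twist":[0,0,0],"delta_pos":[0,0,0],"gripper":3.5},{"twist":[0,0,0],"delta_pos":[0,0,0],"gripper":3.5},{"twist":[0,0,0],"delta_pos":[0,0,0],"gripper":3.5},{"twist":[0,0,0],"delta_pos":[0,0,0],"gripper":3.5}]}}

```text
time_s: 7.5
tool_pos: [0.5012, -0.0153, 0.1389]
tcp_rot: [0.0, 0.986, -0.164, 0.001]
ft_force: [0.0, 0.4, -1.7]
gripper_width: 0.512
```

```bash
python3 look.py w6; python3 - <<'E'
from h import *
from rig import env
s=env.read_state();go(s,[.5022,-.0155,.083],-18.9,1)
E
```

```text
7.55 [ 0.50110615 -0.01519405  0.1388566 ] [ 4.47147482e-05  9.86432399e-01 -1.64167253e-01  4.82689751e-04] [ 0.29145742 -0.85979073 -2.59271233] 0.513528160811587 [-0.18 -0.14  2.01 -0.    1.28  1.72]
yaw now -18.9 pos [ 0.5011 -0.0152  0.1389] step mm 55.9 deg 0.06
{'twist': [-0.0, -0.1, 0.0], 'delta_pos': [0.11, -0.01, 5.59]}
```

View pics/w6.png

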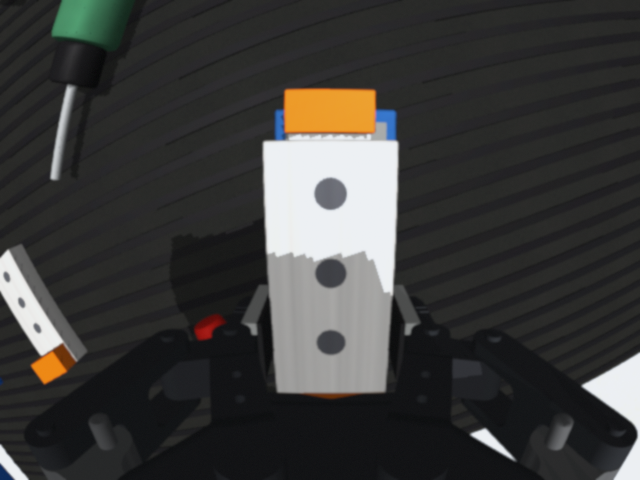

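```bash
cat > lipchk.py <<'E'
import sys
from h import *
n=sys.argv[1];u=float(sys.argv[2])
c,s=pickle.load(open(n+".pkl","rb"))
hsv=cv2.cvtColor(c["pixels"],cv2.COLOR_RGB2HSV);m=cv2.inRange(hsv,(5,150,90),(22,255,255));m[230:]=0
b=max(blobs(m,300),key=lambda b:b[1][4] if 200<b[2][0]<460 else 0);P=onplane(c,np.argwhere(b[0])[:,::-1],u+.038,True);r=rect(P)
print(b[2],r)
q=s["tcp_rot"];R=Ro.from_quat([q[1],q[2],q[3],q[0]]);T=R.inv().apply(np.r_[r[0]/1e3,u+.038]-s["tool_pos"])*1e3
print("lip centre in tool mm",T.round(1),"size",r[1])
E
python3 lipchk.py w6 .034
```

```text
[329.36465981 109.92217327] (array([579.96417236, -41.97928619]), (46.05274200439453, 22.486007690429688), 70.8623046875)
lip centre in tool mm [83.2 -0.2 66.9] size (46.05274200439453, 22.486007690429688)
```

>>> {"fn": "play_rows", "kwargs": {"plan": [{"twist":[0,0,0.1],"delta_pos":[0.1,0,1.0],"gripper":3.5},{"twist":[0,0,0],"delta_pos":[0,0,2.0],"gripper":3.5},{"twist":[0,0,0],"delta_pos":[0,0,1.5],"gripper":3.5},{"twist":[0,0,0],"delta_pos":[0,0,0.8],"gripper":3.5},{"twist":[0,0,0],"delta_pos":[0,0,0.2],"gripper":3.5},{"twist":[0,0,0],"delta_pos":[0,0,0],"gripper":3.5},{"twist":[0,0,0],"delta_pos":[0,0,0],"gripper":3.5},{"twist":[0,0,0],"delta_pos":[0,0,0],"gripper":3.5}]}}

```text
time_s: 8.55
tool_pos: [0.5023, -0.015, 0.0839]
tcp_rot: [-0.0, 0.986, -0.165, 0.001]
ft_force: [0.1, 0.5, -3.3]
gripper_width: 0.514
```

```bash
python3 look.py w7;python3 lipchk.py w7 .034
```

```text
8.6 [ 0.5021921  -0.01496271  0.08375851] [-5.73031379e-06  9.86371752e-01 -1.64531438e-01  4.14844174e-04] [-1.26410983  0.19209049 -2.4123562 ] 0.5147937172118925 [-0.18 -0.07  2.04  0.    1.17  1.72]
[330.92251516  99.05594752] (array([579.78204346, -41.9425354 ]), (45.59795379638672, 22.599613189697266), 70.87569427490234)
lip centre in tool mm [82.1  0.3 11.8] size (45.59795379638672, 22.599613189697266)
```

View pics/w7.png

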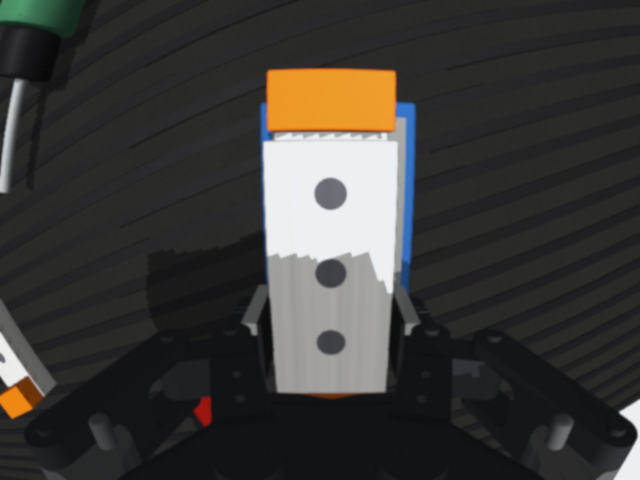

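Alignment is within about 0.5 mm and the gap is about 4 mm. Now I lower in 1 mm steps.

>>> {"fn": "play_rows", "kwargs": {"plan": [{"twist":[0,0,0],"delta_pos":[0,0,0.1],"gripper":3.5},{"twist":[0,0,0],"delta_pos":[0,0,0.1],"gripper":3.5},{"twist":[0,0,0],"delta_pos":[0,0,0.1],"gripper":3.5},{"twist":[0,0,0],"delta_pos":[0,0,0],"gripper":3.5},{"twist":[0,0,0],"delta_pos":[0,0,0.1],"gripper":3.5},{"twist":[0,0,0],"delta_pos":[0,0,0],"gripper":3.5},{"twist":[0,0,0],"delta_pos":[0,0,0],"gripper":3.5},{"twist":[0,0,0],"delta_pos":[0,0,0],"gripper":3.5}]}}

```text
time_s: 9.6
tool_pos: [0.5019, -0.0149, 0.0793]
tcp_rot: [0.0, 0.986, -0.165, 0.0]
ft_force: [0.3, -0.3, -3.3]
gripper_width: 0.515
```

Still hanging, so a little lower.

>>> {"fn": "play_rows", "kwargs": {"plan": [{"twist":[0,0,0],"delta_pos":[0,0,0.05],"gripper":3.5},{"twist":[0,0,0],"delta_pos":[0,0,0],"gripper":3.5},{"twist":[0,0,0],"delta_pos":[0,0,0.05],"gripper":3.5},{"twist":[0,0,0],"delta_pos":[0,0,0],"gripper":3.5},{"twist":[0,0,0],"delta_pos":[0,0,0],"gripper":3.5},{"twist":[0,0,0],"delta_pos":[0,0,0],"gripper":3.5},{"twist":[0,0,0],"delta_pos":[0,0,0],"gripper":3.5},{"twist":[0,0,0],"delta_pos":[0,0,0],"gripper":3.5}]}}

```text
time_s: 10.6
tool_pos: [0.502, -0.0149, 0.0789]
tcp_rot: [0.0, 0.986, -0.165, -0.0]
ft_force: [-3.7, 0.8, 5.0]
gripper_width: 0.512
```

```bash
python3 look.py w8;python3 lipchk.py w8 .034
```

```text
10.65 [ 0.50200877 -0.01493058  0.07892375] [ 2.12553674e-05  9.86373701e-01 -1.64520272e-01 -3.62074514e-05] [-3.51361806  0.94886413  5.47217935] 0.5121135818682723 [-0.18 -0.06  2.04 -0.    1.16  1.72]
[330.50833905  96.58510395] (array([579.76794434, -41.99110413]), (45.88569641113281, 22.64310073852539), 70.98641967773438)
lip centre in tool mm [82.3  0.4  6.9] size (45.88569641113281, 22.64310073852539)
```

In contact at about 8 N. Release slowly, then lift.

>>> {"fn": "play_rows", "kwargs": {"plan": [{"twist":[0,0,0],"delta_pos":[0,0,0],"gripper":4.4},{"twist":[0,0,0],"delta_pos":[0,0,0],"gripper":4.5},{"twist":[0,0,0],"delta_pos":[0,0,0],"gripper":4.7},{"twist":[0,0,0],"delta_pos":[0,0,0],"gripper":5.0},{"twist":[0,0,0],"delta_pos":[0,0,0],"gripper":5.6},{"twist":[0,0,0],"delta_pos":[0,0,0],"gripper":5.8},{"twist":[0,0,0],"delta_pos":[0,0,0],"gripper":5.8},{"twist":[0,0,0],"delta_pos":[0,0,0],"gripper":5.8}], "newtons": 20}}

```text
time_s: 11.65
tool_pos: [0.5019, -0.0149, 0.0783]
tcp_rot: [0.0, 0.986, -0.165, 0.0]
ft_force: [0.5, 0.3, -0.1]
gripper_width: 0.676
```

>>> {"fn": "play_rows", "kwargs": {"plan": [{"twist":[0,0,0],"delta_pos":[0,0,-0.5],"gripper":5.8},{"twist":[0,0,0],"delta_pos":[0,0,-1.5],"gripper":5.8},{"twist":[0,0,0],"delta_pos":[0,0,-4],"gripper":5.8},{"twist":[0,0,0],"delta_pos":[0,0,-4],"gripper":5.8},{"twist":[0,0,0],"delta_pos":[0,0,-3],"gripper":5.8},{"twist":[0,0,0],"delta_pos":[0,0,0],"gripper":5.8},{"twist":[0,0,0],"delta_pos":[0,0,0],"gripper":5.8},{"twist":[0,0,0],"delta_pos":[0,0,0],"gripper":5.8}]}}

```text
time_s: 12.65
tool_pos: [0.501, -0.0147, 0.2065]
tcp_rot: [-0.0, 0.986, -0.165, -0.002]
ft_force: [0.4, 1.2, 0.5]
gripper_width: 0.675
```

```bash
python3 look.py w9; python3 - <<'E'
from h import *
from rig import env
c,s=pickle.load(open("w9.pkl","rb"))
e=np.array([np.cos(np.radians(-19)),np.sin(np.radians(-19))])
o2=np.array([533.4,-26.2])-26*e
print(o2);edges(c,.054,o2,161)
s=env.read_state();
e=np.array([np.cos(np.radians(189.4)),np.sin(np.radians(189.4))]);t=np.array([530,268.4])+7*e
print(t);go(s,[t[0]/1e3,t[1]/1e3,.20],9.4,8)
E
```

```text
12.7 [ 0.50103012 -0.0147815   0.20658246] [ 9.39730284e-06  9.86369493e-01 -1.64538783e-01 -1.48721740e-03] [-0.24861691 -0.18171264  0.56971919] 0.6727597161999377 [-0.18 -0.21  1.95 -0.    1.41  1.72]
[508.81651703 -17.73522798]
side 1 117 y at x=0: 21.67 tilt deg -0.17
side -1 117 y at x=0: -22.18 tilt deg 0.42
free end x -74.6
lip end x 38.81
[523.09399487 267.25671826]
yaw now -18.94 pos [ 0.501  -0.0148  0.2066] step mm 35.4 deg 3.54
{'twist': [-0.0, 0.0, -3.5], 'delta_pos': [-0.88, -3.42, 0.08]}
{'twist': [-0.0, 0.0, -3.5], 'delta_pos': [-0.67, -3.47, 0.08]}
{'twist': [-0.0, 0.0, -3.5], 'delta_pos': [-0.46, -3.51, 0.08]}
{'twist': [-0.0, 0.0, -3.5], 'delta_pos': [-0.24, -3.53, 0.08]}
{'twist': [-0.0, 0.0, -3.5], 'delta_pos': [-0.03, -3.54, 0.08]}
{'twist': [-0.0, 0.0, -3.5], 'delta_pos': [0.19, -3.53, 0.08]}
{'twist': [-0.0, 0.0, -3.5], 'delta_pos': [0.4, -3.51, 0.08]}
{'twist': [-0.0, 0.0, -3.5], 'delta_pos': [0.62, -3.48, 0.08]}
```

View pics/w9.png

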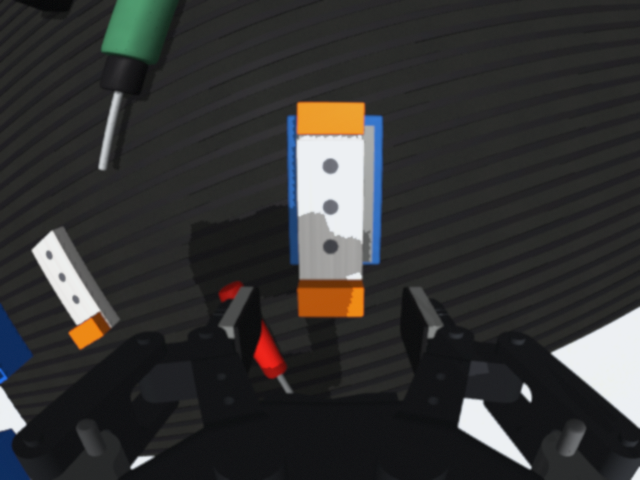

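Bracket 2 sits flat and in line: the base lip at (330,118), leaf at (330,205), its own lip at (331,300). Now the left bracket, which is at (75,285) in this view.

>>> {"fn": "play_rows", "kwargs": {"plan": [{"twist":[0,0,-3.5],"delta_pos":[-0.9,-3.4,0.1],"gripper":5.8},{"twist":[0,0,-3.5],"delta_pos":[-0.7,-3.5,0.1],"gripper":5.8},{"twist":[0,0,-3.5],"delta_pos":[-0.5,-3.5,0.1],"gripper":5.8},{"twist":[0,0,-3.5],"delta_pos":[-0.2,-3.5,0.1],"gripper":5.8},{"twist":[0,0,-3.6],"delta_pos":[0,-3.5,0.1],"gripper":5.8},{"twist":[0,0,-3.6],"delta_pos":[0.2,-3.5,0.1],"gripper":5.8},{"twist":[0,0,-3.6],"delta_pos":[0.4,-3.5,0.1],"gripper":5.8},{"twist":[0,0,-3.6],"delta_pos":[0.6,-3.5,0.1],"gripper":5.8}]}}

```text
time_s: 13.7
tool_pos: [0.5228, 0.2673, 0.1989]
tcp_rot: [0.0, 0.997, 0.083, -0.001]
ft_force: [0.4, -0.7, -0.3]
gripper_width: 0.681
```

>>> {"fn": "play_rows", "kwargs": {"plan": [{"twist":[0,0,0],"delta_pos":[0,0,3],"gripper":5.8},{"twist":[0,0,0],"delta_pos":[0,0,4],"gripper":5.8},{"twist":[0,0,0],"delta_pos":[0,0,3],"gripper":5.8},{"twist":[0,0,0],"delta_pos":[0,0,0],"gripper":5.8},{"twist":[0,0,0],"delta_pos":[0,0,0],"gripper":5.8},{"twist":[0,0,0],"delta_pos":[0,0,0],"gripper":5.8},{"twist":[0,0,0],"delta_pos":[0,0,0],"gripper":5.8},{"twist":[0,0,0],"delta_pos":[0,0,0],"gripper":5.8}]}}

```text
time_s: 14.7
tool_pos: [0.5237, 0.2665, 0.1011]
tcp_rot: [-0.0, 0.997, 0.082, 0.001]
ft_force: [0.2, 0.6, -0.4]
gripper_width: 0.679
```

```bash
python3 look.py w10; python3 - <<'E'
from h import *
from rig import env
c,s=pickle.load(open("w10.pkl","rb"))
meas(c,s,.004,(530,268))
edges(c,.004,np.array([530,268.4]),189.4)
go(s,[.5231,.2673,.0285],9.4,1)
E
```

```text
14.75 [0.52358151 0.26643326 0.10088404] [-1.12777167e-04  9.96593358e-01  8.24710094e-02  4.46544221e-04] [ 0.5044447  -0.78673016  1.29765143] 0.6754601355794336 [ 0.34  0.11  1.83 -0.    1.21  1.75]
leaf px [325.7 230.4] 14685 c [538.3 271.3] size [100.5  46.6] ang 9.83
lip px [328.9 342.8] 3231 c [482.6 261.7] size [30.3 46.4] ang 9.64
yaw c2c -170.23 yaw rect -170.17 dist 56.5 (60)  origin from leaf [527.4 269.4] from lip [530.8 270. ]
side 1 144 y at x=0: 20.94 tilt deg 0.41
side -1 144 y at x=0: -23.68 tilt deg 0.19
free end x -57.79
lip end x 42.04
yaw now 9.46 pos [0.5236 0.2664 0.1009] step mm 72.4 deg 0.08
{'twist': [-0.0, -0.1, 0.1], 'delta_pos': [-0.04, -0.09, 7.24]}
```

View pics/w10.png

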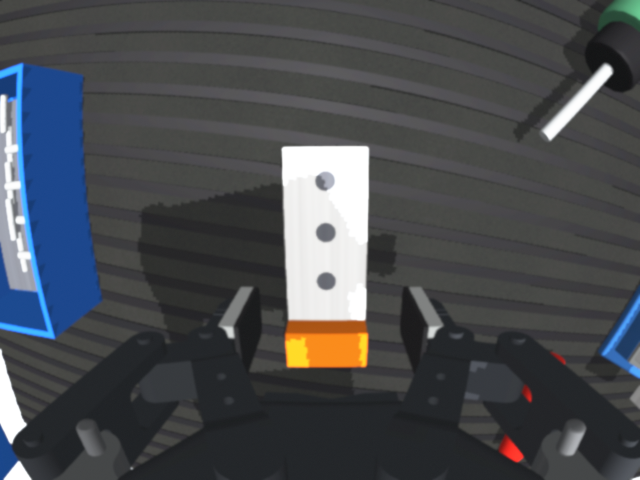

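>>> {"fn": "play_rows", "kwargs": {"plan": [{"twist":[0,0,-0.3],"delta_pos":[-0.26,-0.24,0],"gripper":5.8},{"twist":[0,0,0],"delta_pos":[0,0,3],"gripper":5.8},{"twist":[0,0,0],"delta_pos":[0,0,2],"gripper":5.8},{"twist":[0,0,0],"delta_pos":[0,0,1.4],"gripper":5.8},{"twist":[0,0,0],"delta_pos":[0,0,0.8],"gripper":5.8},{"twist":[0,0,0],"delta_pos":[0,0,0],"gripper":5.8},{"twist":[0,0,0],"delta_pos":[0,0,0],"gripper":5.8},{"twist":[0,0,0],"delta_pos":[0,0,0],"gripper":5.8}]}}

```text
time_s: 15.75
tool_pos: [0.521, 0.2685, 0.0292]
tcp_rot: [-0.0, 0.996, 0.085, 0.001]
ft_force: [0.1, -0.2, 0.2]
gripper_width: 0.681
```

```bash
python3 look.py w11; python3 - <<'E'
from h import *
c,s=pickle.load(open("w11.pkl","rb"))
go(s,[.5206,.2683,.0287],9.75,1)
E
```

```text
15.8 [0.52091587 0.26848234 0.02909899] [-1.90893720e-04  9.96374935e-01  8.50676527e-02  6.69231885e-04] [-0.31997442 -0.70230857  0.11657335] 0.6805052559739037 [0.35 0.21 1.85 0.   1.08 1.75]
yaw now 9.76 pos [0.5209 0.2685 0.0291] step mm 0.5 deg 0.08
{'twist': [-0.0, -0.1, 0.0], 'delta_pos': [-0.03, 0.01, 0.04]}
```

View pics/w11.png

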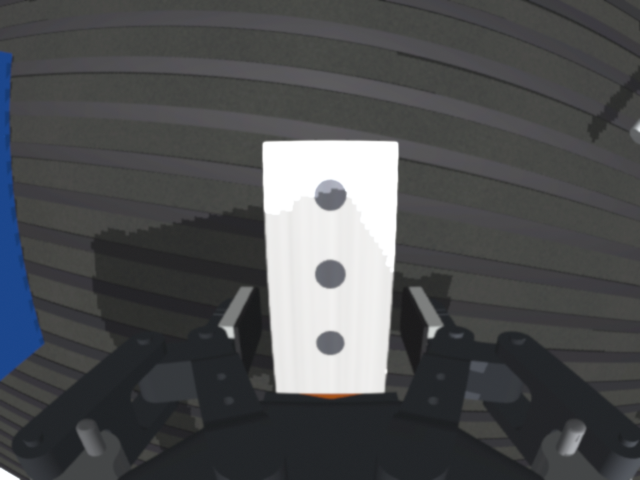

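Virtually the same picture as the first grasp. Close and lift.

>>> {"fn": "play_rows", "kwargs": {"plan": [{"twist":[0,0,0],"delta_pos":[0,0,0],"gripper":4.8},{"twist":[0,0,0],"delta_pos":[0,0,0],"gripper":4.4},{"twist":[0,0,0],"delta_pos":[0,0,0],"gripper":3.5},{"twist":[0,0,0],"delta_pos":[0,0,0],"gripper":3.5},{"twist":[0,0,0],"delta_pos":[0,0,0],"gripper":3.5},{"twist":[0,0,0],"delta_pos":[0,0,0],"gripper":3.5},{"twist":[0,0,0],"delta_pos":[0,0,-1.0],"gripper":3.5},{"twist":[0,0,0],"delta_pos":[0,0,-3.0],"gripper":3.5}], "newtons": 45}}

```text
time_s: 16.8
tool_pos: [0.5176, 0.2671, 0.0654]
tcp_rot: [0.001, 0.996, 0.085, -0.004]
ft_force: [-0.4, 0.2, -3.9]
gripper_width: 0.511
```

>>> {"fn": "play_rows", "kwargs": {"plan": [{"twist":[0,0,0],"delta_pos":[0,0,-5.0],"gripper":3.5},{"twist":[0,0,0],"delta_pos":[0,0,-5.0],"gripper":3.5},{"twist":[0,0,0],"delta_pos":[0,0,-5.0],"gripper":3.5},{"twist":[0,0,0],"delta_pos":[0,0,-2],"gripper":3.5},{"twist":[0,0,0],"delta_pos":[0,0,0],"gripper":3.5},{"twist":[0,0,0],"delta_pos":[0,0,0],"gripper":3.5},{"twist":[0,0,0],"delta_pos":[0,0,0],"gripper":3.5},{"twist":[0,0,0],"delta_pos":[0,0,0],"gripper":3.5}]}}

```text
time_s: 17.8
tool_pos: [0.5198, 0.268, 0.2365]
tcp_rot: [0.0, 0.996, 0.085, -0.001]
ft_force: [0.1, -0.2, -3.2]
gripper_width: 0.512
```

```bash
python3 look.py w12; python3 - <<'E'
from h import *
from rig import env
s=env.read_state()
# measure second bracket from w9
c,_=pickle.load(open("w9.pkl","rb"))
meas(c,_,.054,(509,-18))
E
```

```text
17.85 [0.51998333 0.26810238 0.23699433] [ 2.70856979e-04  9.96375393e-01  8.50587791e-02 -1.00300690e-03] [ 0.3321492  -0.28148174 -3.70660013] 0.5152588084500637 [ 0.35 -0.03  1.73 -0.    1.44  1.75]
leaf px [334.5 203.3] 10633 c [525.2 -26.2] size [ 52.1 114.3] ang 71.21
lip px [330.7 298.7] 2409 c [464.7  -2.7] size [46.4 27.3] ang 69.93
yaw c2c 158.76 yaw rect 161.21 dist 65.0 (60)  origin from leaf [514.8 -22.7] from lip [511.  -18.5]
```

View pics/w12.png

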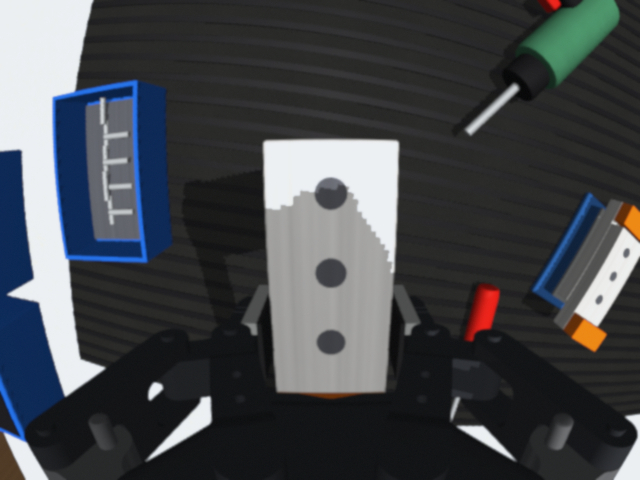

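```bash
python3 - <<'E'
from h import *
from rig import env
s=env.read_state()
# force sense: intermediate to keep ccw
go(s,[.5397,-.0284,.20],161.0,16)
E
```

```text
yaw now 9.76 pos [0.52   0.2681 0.237 ] step mm 18.7 deg 9.45
{'twist': [-0.0, 0.0, -9.5], 'delta_pos': [-0.19, 1.85, 0.23]}
{'twist': [-0.0, 0.0, -9.5], 'delta_pos': [-0.49, 1.79, 0.23]}
{'twist': [-0.0, 0.0, -9.5], 'delta_pos': [-0.78, 1.68, 0.23]}
{'twist': [-0.0, 0.0, -9.5], 'delta_pos': [-1.05, 1.53, 0.23]}
{'twist': [-0.0, 0.0, -9.5], 'delta_pos': [-1.29, 1.34, 0.23]}
{'twist': [-0.0, 0.0, -9.5], 'delta_pos': [-1.49, 1.11, 0.23]}
{'twist': [-0.0, 0.0, -9.5], 'delta_pos': [-1.65, 0.84, 0.23]}
{'twist': [-0.0, 0.0, -9.5], 'delta_pos': [-1.77, 0.56, 0.23]}
{'twist': [-0.0, 0.0, -9.5], 'delta_pos': [-1.84, 0.26, 0.23]}
{'twist': [-0.0, 0.0, -9.5], 'delta_pos': [-1.86, -0.05, 0.23]}
{'twist': [-0.0, 0.0, -9.5], 'delta_pos': [-1.82, -0.35, 0.23]}
{'twist': [-0.0, 0.0, -9.5], 'delta_pos': [-1.74, -0.65, 0.23]}
{'twist': [-0.0, 0.0, -9.5], 'delta_pos': [-1.61, -0.93, 0.23]}
{'twist': [-0.0, 0.0, -9.5], 'delta_pos': [-1.43, -1.18, 0.23]}
{'twist': [-0.0, 0.0, -9.5], 'delta_pos': [-1.22, -1.4, 0.23]}
{'twist': [-0.0, 0.0, -9.5], 'delta_pos': [-0.97, -1.58, 0.23]}
```

>>> {"fn": "play_rows", "kwargs": {"plan": [{"twist":[0,0,-9.5],"delta_pos":[-0.2,1.8,0.2],"gripper":3.5},{"twist":[0,0,-9.5],"delta_pos":[-0.5,1.8,0.2],"gripper":3.5},{"twist":[0,0,-9.5],"delta_pos":[-0.8,1.7,0.2],"gripper":3.5},{"twist":[0,0,-9.5],"delta_pos":[-1.0,1.5,0.2],"gripper":3.5},{"twist":[0,0,-9.5],"delta_pos":[-1.3,1.3,0.2],"gripper":3.5},{"twist":[0,0,-9.5],"delta_pos":[-1.5,1.1,0.2],"gripper":3.5},{"twist":[0,0,-9.5],"delta_pos":[-1.6,0.8,0.2],"gripper":3.5},{"twist":[0,0,-9.5],"delta_pos":[-1.8,0.6,0.2],"gripper":3.5}]}}

```text
time_s: 18.85
tool_pos: [0.5298, 0.1206, 0.222]
tcp_rot: [-0.0, 0.731, 0.683, -0.0]
ft_force: [-0.6, 0.0, -3.7]
gripper_width: 0.514
```

>>> {"fn": "play_rows", "kwargs": {"plan": [{"twist":[0,0,-9.5],"delta_pos":[-1.8,0.3,0.2],"gripper":3.5},{"twist":[0,0,-9.5],"delta_pos":[-1.9,0,0.2],"gripper":3.5},{"twist":[0,0,-9.5],"delta_pos":[-1.8,-0.4,0.2],"gripper":3.5},{"twist":[0,0,-9.5],"delta_pos":[-1.7,-0.6,0.2],"gripper":3.5},{"twist":[0,0,-9.5],"delta_pos":[-1.6,-0.9,0.2],"gripper":3.5},{"twist":[0,0,-9.5],"delta_pos":[-1.4,-1.2,0.2],"gripper":3.5},{"twist":[0,0,-9.5],"delta_pos":[-1.2,-1.4,0.2],"gripper":3.5},{"twist":[0,0,-8.8],"delta_pos":[-1.0,-1.6,0.2],"gripper":3.5}]}}

```text
time_s: 19.85
tool_pos: [0.5402, -0.0269, 0.206]
tcp_rot: [-0.0, 0.162, 0.987, -0.0]
ft_force: [0.2, -0.9, -4.3]
gripper_width: 0.515
```

```bash
python3 - <<'E'
from h import *
from rig import env
s=env.read_state()
go(s,[.5397,-.0284,.165],161.0,2)
E
```

```text
yaw now 161.36 pos [ 0.5402 -0.0269  0.206 ] step mm 20.5 deg 0.18
{'twist': [-0.0, -0.0, 0.2], 'delta_pos': [0.0, -0.08, 2.05]}
{'twist': [-0.0, -0.0, 0.2], 'delta_pos': [-0.0, -0.08, 2.05]}
```

>>> {"fn": "play_rows", "kwargs": {"plan": [{"twist":[0,0,0.3],"delta_pos":[0,0,2],"gripper":3.5},{"twist":[0,0,0],"delta_pos":[0,0,2],"gripper":3.5},{"twist":[0,0,0],"delta_pos":[0,0,0],"gripper":3.5},{"twist":[0,0,0],"delta_pos":[0,0,0],"gripper":3.5},{"twist":[0,0,0],"delta_pos":[0,0,0],"gripper":3.5},{"twist":[0,0,0],"delta_pos":[0,0,0],"gripper":3.5},{"twist":[0,0,0],"delta_pos":[0,0,0],"gripper":3.5},{"twist":[0,0,0],"delta_pos":[0,0,0],"gripper":3.5}]}}

```text
time_s: 20.85
tool_pos: [0.5404, -0.0263, 0.1665]
tcp_rot: [0.0, 0.167, 0.986, -0.0]
ft_force: [-0.2, 0.3, -3.6]
gripper_width: 0.519
```

```bash
python3 look.py w13;python3 lipchk.py w13 .054; python3 - <<'E'
from h import *
from rig import env
s=env.read_state()
go(s,[.5397,-.0284,.105],161.0,1)
E
```

```text
20.9 [ 0.54032277 -0.02631249  0.16641644] [8.60647770e-05 1.67130918e-01 9.85934708e-01 2.93739186e-08] [ 0.52719578  0.08996104 -3.74443018] 0.5139832259155257 [-0.19 -0.08  1.89  0.    1.32 -1.42]
[319.99962631 112.05269058] (array([462.59078979,  -1.60470581]), (45.899784088134766, 22.246559143066406), 71.01160430908203)
lip centre in tool mm [81.5 -2.3 74.4] size (45.899784088134766, 22.246559143066406)
yaw now 160.76 pos [ 0.5403 -0.0263  0.1664] step mm 61.5 deg 0.24
{'twist': [0.0, 0.0, -0.2], 'delta_pos': [-0.01, -0.22, 6.14]}
```

View pics/w13.png

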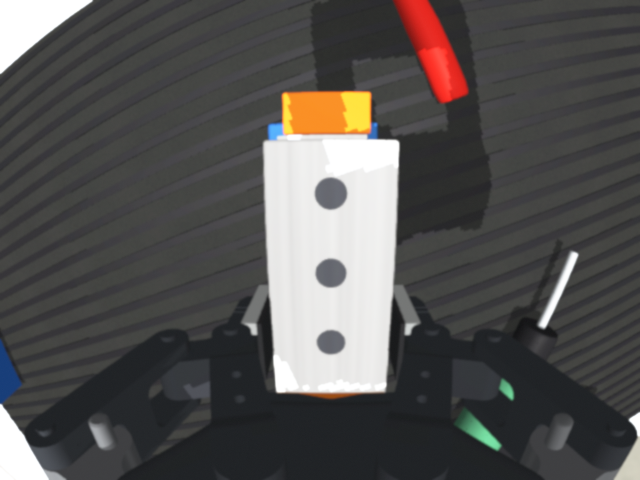

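>>> {"fn": "play_rows", "kwargs": {"plan": [{"twist":[0,0,-0.2],"delta_pos":[0,-0.22,1.0],"gripper":3.5},{"twist":[0,0,0],"delta_pos":[0,0,2.0],"gripper":3.5},{"twist":[0,0,0],"delta_pos":[0,0,1.8],"gripper":3.5},{"twist":[0,0,0],"delta_pos":[0,0,1.0],"gripper":3.5},{"twist":[0,0,0],"delta_pos":[0,0,0.4],"gripper":3.5},{"twist":[0,0,0],"delta_pos":[0,0,0],"gripper":3.5},{"twist":[0,0,0],"delta_pos":[0,0,0],"gripper":3.5},{"twist":[0,0,0],"delta_pos":[0,0,0],"gripper":3.5}]}}

```text
time_s: 21.9
tool_pos: [0.5401, -0.0285, 0.1051]
tcp_rot: [0.001, 0.165, 0.986, -0.0]
ft_force: [1.0, -0.0, -3.0]
gripper_width: 0.516
```

```bash
python3 look.py w14;python3 lipchk.py w14 .054
```

```text
21.95 [ 0.53997402 -0.02844353  0.10495313] [ 5.96215993e-04  1.65386543e-01  9.86228642e-01 -2.24669880e-05] [-0.27272031  0.02471453 -3.49885247] 0.5181752069767035 [-0.19 -0.    1.94 -0.    1.21 -1.43]
[306.12207009  97.30169413] (array([462.72802734,  -1.6013031 ]), (45.621150970458984, 22.537548065185547), 71.14410400390625)
lip centre in tool mm [81.8  0.2 12.9] size (45.621150970458984, 22.537548065185547)
```

View pics/w14.png

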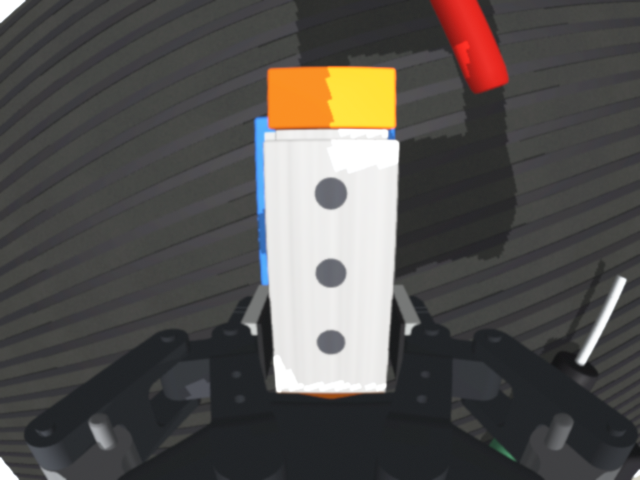

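The lip is centred (columns 268–396 against the leaf's 264–398) and the gap is about 4 mm. Lower gently.

>>> {"fn": "play_rows", "kwargs": {"plan": [{"twist":[0,0,0],"delta_pos":[0,0,0.1],"gripper":3.5},{"twist":[0,0,0],"delta_pos":[0,0,0.1],"gripper":3.5},{"twist":[0,0,0],"delta_pos":[0,0,0.1],"gripper":3.5},{"twist":[0,0,0],"delta_pos":[0,0,0.1],"gripper":3.5},{"twist":[0,0,0],"delta_pos":[0,0,0.05],"gripper":3.5},{"twist":[0,0,0],"delta_pos":[0,0,0],"gripper":3.5},{"twist":[0,0,0],"delta_pos":[0,0,0],"gripper":3.5},{"twist":[0,0,0],"delta_pos":[0,0,0],"gripper":3.5}]}}

```text
time_s: 22.95
tool_pos: [0.5396, -0.0284, 0.0999]
tcp_rot: [0.0, 0.165, 0.986, 0.0]
ft_force: [1.0, -0.1, -3.7]
gripper_width: 0.511
```

>>> {"fn": "play_rows", "kwargs": {"plan": [{"twist":[0,0,0],"delta_pos":[0,0,0.05],"gripper":3.5},{"twist":[0,0,0],"delta_pos":[0,0,0],"gripper":3.5},{"twist":[0,0,0],"delta_pos":[0,0,0.05],"gripper":3.5},{"twist":[0,0,0],"delta_pos":[0,0,0],"gripper":3.5},{"twist":[0,0,0],"delta_pos":[0,0,0],"gripper":3.5},{"twist":[0,0,0],"delta_pos":[0,0,0],"gripper":3.5},{"twist":[0,0,0],"delta_pos":[0,0,0],"gripper":3.5},{"twist":[0,0,0],"delta_pos":[0,0,0],"gripper":3.5}]}}

```text
time_s: 23.95
tool_pos: [0.5396, -0.0284, 0.099]
tcp_rot: [0.0, 0.165, 0.986, -0.0]
ft_force: [-0.6, 0.4, -0.9]
gripper_width: 0.513
```

```bash
python3 look.py w15;python3 lipchk.py w15 .054
```

```text
24.0 [ 0.53961719 -0.02838489  0.09896439] [ 4.66512988e-05  1.65398873e-01  9.86226754e-01 -4.32203380e-06] [-0.92875292  0.65210794 -0.53754204] 0.5140107196578131 [-0.19  0.    1.94 -0.    1.2  -1.43]
[304.79448457  96.59991245] (array([462.60269165,  -1.63880157]), (45.749534606933594, 22.520023345947266), 71.61737060546875)
lip centre in tool mm [81.5  0.2  7. ] size (45.749534606933594, 22.520023345947266)
```

>>> {"fn": "play_rows", "kwargs": {"plan": [{"twist":[0,0,0],"delta_pos":[0,0,0.03],"gripper":3.5},{"twist":[0,0,0],"delta_pos":[0,0,0],"gripper":3.5},{"twist":[0,0,0],"delta_pos":[0,0,0],"gripper":4.4},{"twist":[0,0,0],"delta_pos":[0,0,0],"gripper":4.5},{"twist":[0,0,0],"delta_pos":[0,0,0],"gripper":4.7},{"twist":[0,0,0],"delta_pos":[0,0,0],"gripper":5.0},{"twist":[0,0,0],"delta_pos":[0,0,0],"gripper":5.6},{"twist":[0,0,0],"delta_pos":[0,0,0],"gripper":5.8}], "newtons": 20}}

```text
time_s: 25.0
tool_pos: [0.5396, -0.0284, 0.0985]
tcp_rot: [0.0, 0.165, 0.986, -0.0]
ft_force: [0.5, 0.6, 0.1]
gripper_width: 0.676
```

>>> {"fn": "play_rows", "kwargs": {"plan": [{"twist":[0,0,0],"delta_pos":[0,0,0],"gripper":5.8},{"twist":[0,0,0],"delta_pos":[0,0,0],"gripper":5.8},{"twist":[0,0,0],"delta_pos":[0,0,-0.5],"gripper":5.8},{"twist":[0,0,0],"delta_pos":[0,0,-1.5],"gripper":5.8},{"twist":[0,0,0],"delta_pos":[0,0,-4],"gripper":5.8},{"twist":[0,0,0],"delta_pos":[0,0,-4],"gripper":5.8},{"twist":[0,0,0],"delta_pos":[0,0,-2],"gripper":5.8},{"twist":[0,0,0],"delta_pos":[0,0,0],"gripper":5.8}]}}

```text
time_s: 26.0
tool_pos: [0.5406, -0.0286, 0.2208]
tcp_rot: [0.002, 0.165, 0.986, -0.0]
ft_force: [0.4, -1.2, -0.8]
gripper_width: 0.676
```

```bash
python3 look.py w16; python3 look.py s16 scene; python3 - <<'E'
from h import *
c,s=pickle.load(open("w16.pkl","rb"));edges(c,.074,np.array([533.4,-26.2]),-19.0)
c,s=pickle.load(open("s16.pkl","rb"));cv2.imwrite("pics/s16c.png",cv2.resize(c["pixels"][230:330,270:400,::-1],(780,600),interpolation=cv2.INTER_CUBIC))
E
```

```text
26.05 [ 0.53956832 -0.02837993  0.21857437] [ 2.74355305e-04  1.65409658e-01  9.86224908e-01 -1.39862441e-05] [ 0.05970045  0.59750895 -0.57381372] 0.6767414549678133 [-0.19 -0.12  1.85 -0.    1.42 -1.43]
26.1 [ 0.53889222 -0.02825168  0.21716246] [-9.92876049e-04  1.65389821e-01  9.86227773e-01  1.97380176e-05] [ 0.23415555 -0.50660561  0.30268908] 0.6812238011987594 [-0.19 -0.12  1.85 -0.    1.42 -1.43]
side 1 118 y at x=0: 22.13 tilt deg 0.19
side -1 119 y at x=0: -22.54 tilt deg -0.38
free end x -74.5
lip end x 39.26
```

View pics/w16.png

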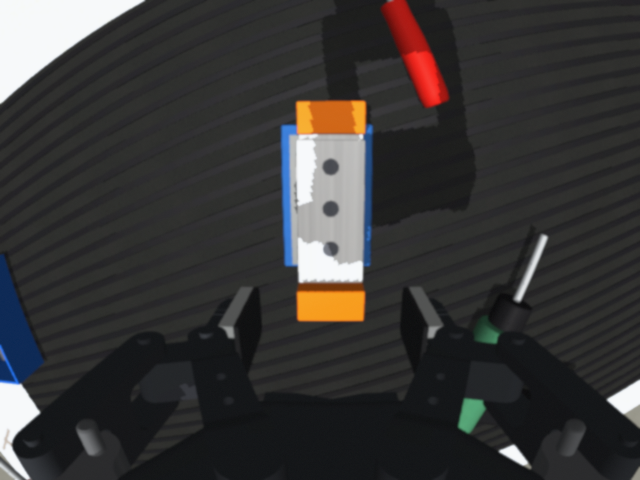

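View pics/s16c.png

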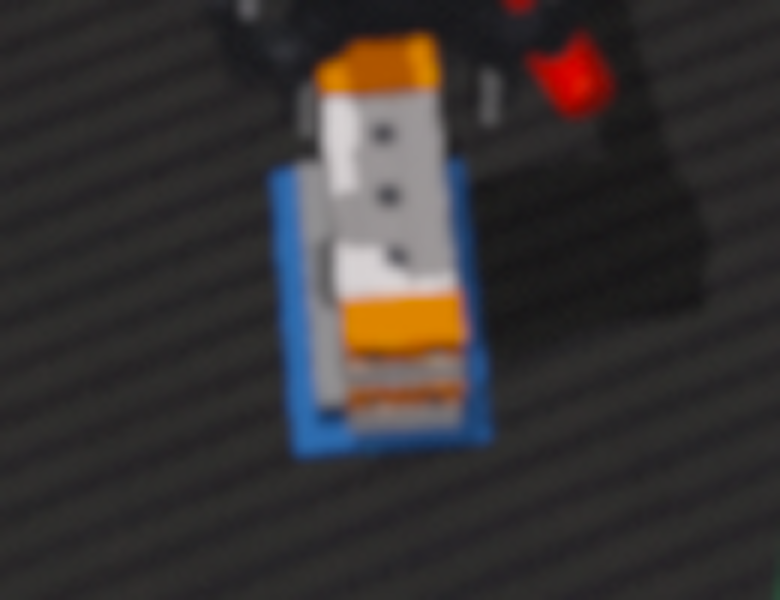

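The pile is straight: lips at (330,117) and (331,305), leaf between them, sides in line. One more lift and a final stability check from the top camera.

>>> {"fn": "play_rows", "kwargs": {"plan": [{"twist":[0,0,0],"delta_pos":[0,0,-2],"gripper":5.8},{"twist":[0,0,0],"delta_pos":[0,0,-2],"gripper":5.8},{"twist":[0,0,0],"delta_pos":[0,0,0],"gripper":5.8},{"twist":[0,0,0],"delta_pos":[0,0,0],"gripper":5.8},{"twist":[0,0,0],"delta_pos":[0,0,0],"gripper":5.8},{"twist":[0,0,0],"delta_pos":[0,0,0],"gripper":5.8},{"twist":[0,0,0],"delta_pos":[0,0,0],"gripper":5.8},{"twist":[0,0,0],"delta_pos":[0,0,0],"gripper":5.8}]}}

```text
time_s: 27.1
tool_pos: [0.5395, -0.0284, 0.2583]
tcp_rot: [-0.0, 0.165, 0.986, 0.0]
ft_force: [-0.2, -0.3, -0.5]
gripper_width: 0.68
```

```bash
python3 look.py w17; python3 look.py s17 scene; python3 - <<'E'
from h import *
c,s=pickle.load(open("w17.pkl","rb"))
edges(c,.074,np.array([533.4,-26.2]),-19.0)
hsv=cv2.cvtColor(c["pixels"],cv2.COLOR_RGB2HSV);m=cv2.inRange(hsv,(5,150,90),(22,255,255))
for b,st,ce in blobs(m,300):
    for z in(.092,.112): print(ce.round(0),z,rect(onplane(c,np.argwhere(b)[:,::-1],z,True)))
a=pickle.load(open("scene0.pkl","rb"))["pixels"];b=pickle.load(open("s17.pkl","rb"))[0]["pixels"]
cv2.imwrite("pics/cmp.png",cv2.resize(np.hstack([a,b])[:,:,::-1],(800,300)))
e=np.array([np.cos(np.radians(-19)),np.sin(np.radians(-19))])
print("expected lip2",np.array([533.4,-26.2])-75*e,"lip3",np.array([533.4,-26.2])+49*e)
E
```

```text
27.15 [ 0.53952206 -0.02837767  0.25844252] [-6.38505614e-05  1.65384776e-01  9.86229117e-01  4.60181939e-06] [-0.59044211 -0.23458684  0.29744225] 0.6809543254787448 [-0.19 -0.15  1.81  0.    1.49 -1.43]
27.2 [ 0.53955445 -0.02837332  0.25845223] [-4.29561267e-05  1.65393120e-01  9.86227719e-01 -6.13812046e-06] [-0.37725061  0.10225598 -0.98342365] 0.6816324660468491 [-0.19 -0.15  1.81 -0.    1.49 -1.43]
side 1 103 y at x=0: 21.94 tilt deg -0.29
side -1 104 y at x=0: -22.43 tilt deg 0.29
free end x -74.99
lip end x 39.27
[331. 122.] 0.092 (array([462.4357605 ,  -1.20928955]), (46.26205825805664, 21.798961639404297), 70.9612045288086)
[331. 122.] 0.112 (array([463.52359009,  -1.63948822]), (43.02159881591797, 20.27203369140625), 70.96118927001953)
[331. 285.] 0.092 (array([586.23974609, -44.77314377]), (49.56779098510742, 28.648780822753906), 70.94425201416016)
[331. 285.] 0.112 (array([578.65570068, -42.15187836]), (46.09576416015625, 26.642030715942383), 70.94425964355469)
expected lip2 [462.48610683  -1.78238842] lip3 [579.7304102  -42.15283957]
```

View pics/cmp.png

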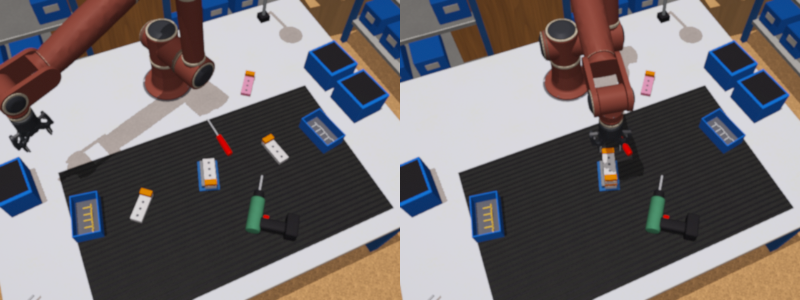

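Everything is as expected and the bystanders are unmoved. Handing in.

```bash
python3 -c "
from rig import env
print(env.hand_in())"
```

```text
the job is handed in; nothing more can be done
None
```

I piled both loose brackets on the plinth bracket, right one first and then the left. Both lie lips up and reversed in turn, and I handed the job in at about 27 s.

- **Alignment:** the last wrist views put both upper lips within about 1 mm of where they should be. The sides are in line to about 0.5 mm and 0.5°. I measured gaps of about 4 mm to the lip below, in both cases just before release.
- **Set-down:** the first bracket touched down with about 8 N and the second with about 3 N. The base lip read the same place (within 0.3 mm) before and after the first bracket touched down. I did not measure the base on its own after the second one.
- **Surroundings:** the gripper was clear of everything and the force reading was near zero. The pile looked unchanged about a second after release. The drill, screwdriver, bins and pink look-alike look unmoved in the before and after pictures, though the arm partly hides the screwdriver in the last one.
- **Checks that disagreed:** the free-end reading from my depth-based edge check came out near -75 mm instead of -60 mm, for both upper brackets. I think it took in the neighbouring lip's face, so I relied on the lip and side readings instead.

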